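Draw a plug gauge partway out of its bore and hold it for inspection

ROBOT

A 6-joint arm with a two-finger parallel gripper is mounted at the origin on the work surface. World frame = base frame: x ahead of the robot, y to its left, z up, the work surface at z = 0. Lengths are in m, angles in rad, forces in N, time in s.
With the tool pointing down it reaches from about 0.4 to 0.825 m from the base axis. Payload 7 kg.
Tool frame: the origin (TCP) lies at the very end of the fingers, on their centre line; the grasp point (between the pads) lies arm.hold_point_z behind it (arm.hold_point_z is the distance from the TCP to the grasp point, in m); z points along the fingers, y is the line along which they close (so a half turn about z gives the same grasp; the last joint's range is limited). The gripper opens to 88 mm and grips with 3 to 60 N. Pads are 19 mm wide; open, the fingers measure 130 mm over their backs; the gripper's body (78 mm by 193 mm) begins 47 mm behind the grasp point.
Start: joints at [-0.944, 0.359, 0.012, 0, -1.224, -0.288], TCP at [0.224, -0.637, 0.227] pointing down, gripper open.
Joint ranges: [-3.07, 3.07], [-1.43, 2.12], [-1.02, 1.25], [-3.03, 1.67], [-3.05, -0], [-3.03, 3.03]. Speed limits (rad/s): [2.39, 2.39, 3.01, 3.14, 3.14, 3.14].

INTERFACE

Orientations are given as [roll, pitch, yaw] about the fixed x, y, z axes, in that order (R = Rz(yaw) Ry(pitch) Rx(roll)).
In Python, from station import arm, camrig, workorder, readout gives the robot as it stands (arm), with the cameras (camrig), the job (workorder) and the readings (readout).
- The arm moves only by the shell command python3 nudge.py [FORCE], which reads ROWS from standard input. ROWS is one flat JSON list of numbers that holds 1 to 20 rows one after another, with no inner brackets; each row has 5 numbers: the finger opening in m, then dx, dy, dz in units of 50 mm, then a turn about the tool's z in units of 0.05 rad; each row is the pose to reach, as a shift and turn from the pose commanded when the command began, along the tool's axes at that moment; what a row does not reach only later rows make up. A row lasts 1/12 s, in which the tool goes at most 0.0417 m and 0.125 rad, less where a joint would pass 70% of its speed; a pose out of reach is approached as far as the arm can. The fingers move at their own pace and stop on an object; FORCE is the grip in N (left out, the last holds). Time passes only in rows, so rows that do not move let the fingers close. It prints the time, the measured TCP pose, the force, the opening and the grip force at its end. Input that does not fit is refused with a message, and nothing moves.
- readout.get_state(): the state, without advancing time (a new reading comes with each control period).
- camrig.grab_frame(name): name is "scene" or "top"; returns the picture (400x640x3 uint8, red, green, blue); there is no depth.
- camrig.camera_params(name): a dict with "fx", "fy", "cx", "cy" (pixels), "D" ([k1, k2, p1, p2, k3] as OpenCV has them; the pictures are not rectified), "T" (4x4, takes a point from camera to world coordinates). Camera axes: x right, y down, z forward; pixel columns grow to the right and rows downward; lengths in m; the calibration is good to about 2 mm. A picture is of the moment at which its call begins. camera_params takes no time and is no camera call.
- workorder.job_done(): hands the job in; it is judged then, once.
The state is a dict: "t": time; "q": joint angles; "qd": joint speeds; "joint_efforts": joint torques, N m; "eef_pos": TCP position; "ee_rot": TCP orientation; "force": force on the tool from outside, world axes, zero at the start; "moment": the same for the moment, N m; "width": finger opening in m; "gripper_force": force on a finger pad.
Only numpy, scipy, OpenCV 4.12 (cv2) and the standard library are available. Lean on these libraries where they do the work, as an engineer would, in place of code of your own. Each camera call takes 0.05 s, during which the arm holds its last target. There are 200 camera calls.

TASK

On the gauging fixture, swing the red cam lever fully round to free the blue-collared plug gauge while the gauge stays home, then pull the gauge straight up out of its snug bore, without wrenching it sideways, until its whole green band shows above the block but the red band near its foot is still hidden in the bore. Finish while holding it there, still and upright, with the lever left open; do not draw the gauge right out, and leave the other things on the bench where they are.

Things in the scene. Friction and masses are not known exactly. Their poses are not given: they have to be found in the camera images.
- fixture: gauging fixture, fixed to the bench: dark steel bed plate 170 (x) x 210 (y) x 12 mm, on it an aluminium block 70 mm (x) by 130 mm (y, from -75 to +55 mm), its flat top 80 mm above the bench. Origin: centre of the bed plate's underside, on the bench; z up. The upright bore is at x 0, y +25 mm; the lever's upright pivot at x 0, y -30 mm
- bore_mouth (a point): centre of the mouth of the bore, in the top face of the block (80 mm above the bench), axes as the fixture's. The bore is 21 mm wide and 68 mm deep
- cam_lever (a joint): angle (rad) of the red cam lever about its upright pivot, growing anticlockwise from above. 0: locked, arm along the fixture's -x, the cam's lobe 1 to 2 mm over the gauge's collar so that it cannot rise; starts at 0 to 0.3; lobe clear of the collar beyond 0.75; end stop 1.6: fully open, arm along the fixture's -y. Stiff (about 1.4 N at the handle), stays where it is left
- lever_handle (a point): point on the axis of the upright red handle at the lever's end, 90 mm from the pivot, 110 mm above the bench. The handle is a cylinder 22 mm in diameter, 89 to 131 mm above the bench; the flat arm from pivot to handle lies 89 to 97 mm above the bench. Push it from the side or pinch it from above
- gauge: loose plug gauge, 0.2 to 0.42 kg. Origin on its axis at the underside of its blue collar (44 mm in diameter, 7 mm thick), z up its axis. Home: collar on the block, origin at the bore's mouth. Below it a steel stem 20 mm in diameter, 62 mm long, in the bore (1 mm total clearance), with a green band 12 to 24 mm and a red band 46 to 56 mm below the collar. Let go, it drops back
- gauge_grip (a point): point on the axis of the gauge's black round grip, 46 mm above the gauge's origin, a good height for the finger pads; the grip is 20 mm in diameter and runs from 7 to 68 mm above the origin. Both bands are hidden in the bore when home; with the gauge raised by 24 to 46 mm, green is all out and red all hidden
- half_shell: steel half bearing shell with two ears, 115 mm wide, 45 mm high, standing on end near the fixture; bystander; origin at its underside on the bench
- tub: white open tub 150 x 190 x 70 mm full of steel stampings; bystander; origin at its underside on the bench
- pot: clear round pot, 90 mm wide, 50 mm high, with washers; bystander near the fixture; origin at its underside on the bench
- yellow_bin: empty yellow bin 160 x 110 x 80 mm; bystander; origin at its underside on the bench
- spare_gauge: spare plug gauge with ORANGE collar, stuck in a 70 mm wooden block, 136 mm high in all; bystander; origin at its underside on the bench
- screwdriver: screwdriver lying on the bench; bystander; origin at its underside on the bench

How it is judged:
On the way:
1. the cam lever is swung open (beyond 1.2 rad) while the gauge is still home (raised less than 5 mm) (value of joint cam_lever above 1.2 rad and z of gauge in the frame of bore_mouth below 0.005 m), for 0.2 s.
At the end, for the whole second after the job is handed in: The robot holds the gauge in its fingers (over 2 N), still (under 10 mm/s), raised 23 to 47 mm from home, within 4 mm and 0.06 rad of the bore's axis, bearing on the bore with less than 20 N; the lever is open beyond 1.2 rad (value of joint cam_lever above 1.2 rad and z of gauge in the frame of bore_mouth between 0.023 and 0.047 m and horizontal distance between gauge and bore_mouth below 0.004 m and angle between the z axis of gauge and the z axis of fixture, either way round below 0.06 rad and contact force between the fingers and gauge above 2 N and linear speed of gauge below 0.01 m/s and contact force between gauge and fixture below 20 N); the arm keeps its last pose, push and grip.
It fails at once if the gauge is drawn right out of the bore (raised over 60 mm) (z of gauge in the frame of bore_mouth above 0.06 m).
It fails at once if the gauge is wrenched: it bears on the fixture with over 30 N while raised more than 4 mm (z of gauge in the frame of bore_mouth above 0.004 m and contact force between gauge and fixture above 30 N).
It fails at once if a bystander is moved by more than 30 mm (distance of any of half_shell, tub, pot, yellow_bin, spare_gauge, screwdriver from where it was at the start of the episode above 0.03 m).
It also fails if it takes over 48 s, if anything falls off the work surface, if the arm or the gripper's body presses on something with over 40 N, if the wrist force passes 120 N, or if a joint passes its speed limit or range.

## Working session

There is one attempt and no reset: what is moved stays moved. The work goes in short steps, Python scripts to look and compute and a shell command to move; the robot and the scene stay as the last step left them, time stands still between calls to the robot, and variables do not carry over. Pictures are saved under pics/ and viewed, at most 10 in all, crops included, and the job is handed in when it is done.

```bash
ls; mkdir -p pics
python3 - <<'E'
from station import arm, camrig, workorder, readout
import cv2,numpy as np
print(readout.get_state(), arm.hold_point_z)
for n in("scene","top"):
    p=camrig.camera_params(n); print(n,p)
    cv2.imwrite(f"pics/{n}0.png",camrig.grab_frame(n)[:,:,::-1])
E
```

```text
nudge.py
pics
station.py
{'t': 0.0, 'q': array([-9.43904649e-01,  3.59416281e-01,  1.10507150e-02, -3.37664234e-04,
       -1.22408008e+00, -2.88133791e-01]), 'qd': array([-1.19251481e-04, -1.49673653e-03, -1.60759036e-03, -1.64460598e-03,
       -1.20613264e-04, -2.30474915e-05]), 'joint_efforts': array([-3.11994211e-05, -5.82718170e+01,  2.93067813e+01,  6.99763834e+00,
        6.82072263e-03, -1.55803073e-04]), 'eef_pos': array([ 0.22414459, -0.6361835 ,  0.22560237]), 'ee_rot': array([ 3.13992112e+00, -1.64384756e-04, -2.80294963e+00]), 'force': array([ 0.3162632 , -0.38740963, -0.86324018]), 'moment': array([-0.0051465 ,  0.00293624,  0.00319752]), 'gripper_force': 0.0, 'width': 0.08767208812041621} 0.0188
scene {'fx': 428.27933951701846, 'fy': 428.27933951701846, 'cx': 325.3586814339083, 'cy': 199.09996033097465, 'D': array([-0.11544891,  0.        ,  0.        ,  0.        ,  0.        ]), 'T': array([[ 0.72039957,  0.36716434, -0.58840021,  1.36179269],
       [ 0.69335498, -0.40185071,  0.59814285, -0.80646087],
       [-0.01683232, -0.83887207, -0.5440683 ,  0.82889963],
       [ 0.        ,  0.        ,  0.        ,  1.        ]])}
top {'fx': 398.5059026828215, 'fy': 398.5059026828215, 'cx': 325.86910265285485, 'cy': 198.28985295608564, 'D': array([-0.06996344,  0.        ,  0.        ,  0.        ,  0.        ]), 'T': array([[-0.01542902, -0.9974584 ,  0.0695607 ,  0.4834293 ],
       [-0.99987977,  0.01528382, -0.00261907, -0.00732611],
       [ 0.00154926, -0.06959274, -0.99757428,  1.36106498],
       [ 0.        ,  0.        ,  0.        ,  1.        ]])}
```

View pics/scene0.png

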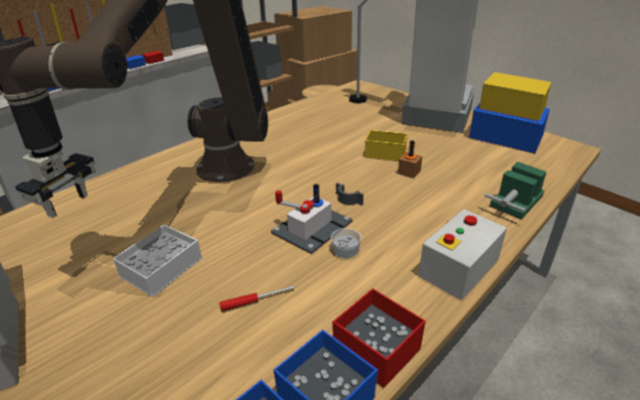

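View pics/top0.png

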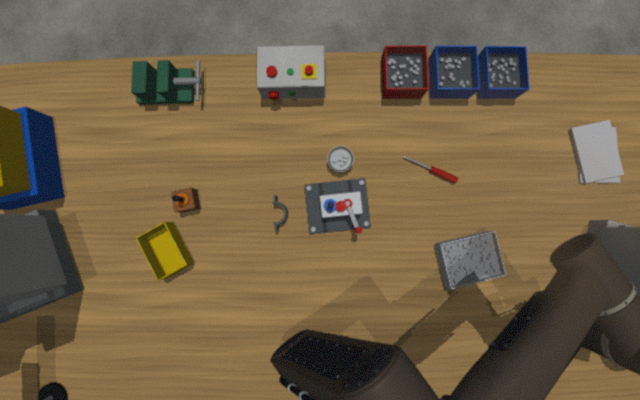

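The scene view shows the fixture near (312,222), with the gauge grip at (316,193) and the handle at (279,196). The top view shows it near (338,206), with the collar at (329,205) and the handle at (358,229). I'll enlarge both.

Run:
```python
import cv2,numpy as np
a=cv2.imread("pics/scene0.png")[170:255,260:370]; b=cv2.imread("pics/top0.png")[165:250,285:395]
f=lambda i:cv2.resize(i,None,fx=7,fy=7,interpolation=cv2.INTER_CUBIC)[:590]
cv2.imwrite("pics/scene0c.png",f(a)); cv2.imwrite("pics/top0c.png",f(b))
```

```text
(no output)
```

View pics/scene0c.png

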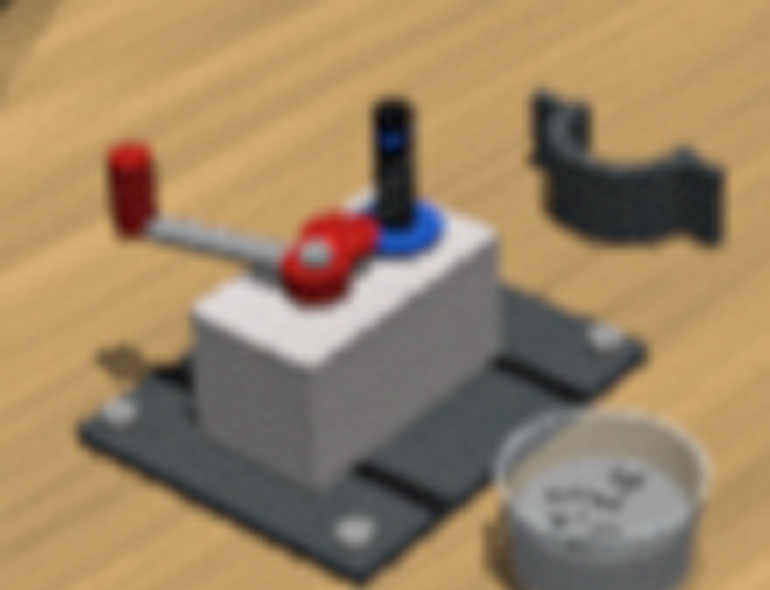

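View pics/top0c.png

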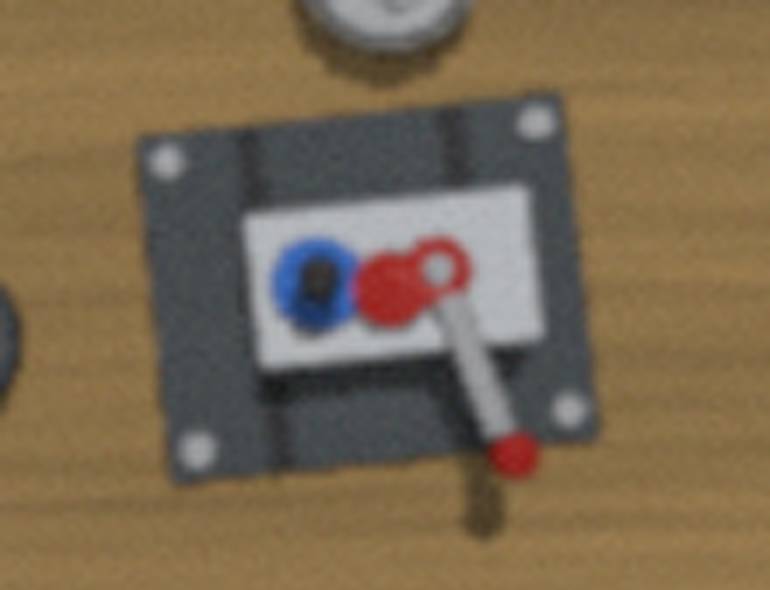

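The crops show the grip top at scene crop (393,107) and top crop (319,275). The handle top is at (130,152) and (514,455), and the pivot hub at (317,250) and (437,268). I'll triangulate these points plus the block and bed corners.

```bash
cat > h.py <<'E'
from station import arm, camrig, workorder, readout
import cv2,numpy as np
def ray(n,p):
    c=camrig.camera_params(n);K=np.array([[c["fx"],0,c["cx"]],[0,c["fy"],c["cy"]],[0,0,1]])
    u=cv2.undistortPoints(np.array([[p]],float),K,c["D"])[0,0]
    d=c["T"][:3,:3]@np.r_[u,1]; return c["T"][:3,3],d/np.linalg.norm(d)
def tri(ps,pt):
    A=np.zeros((3,3));b=np.zeros(3);R=[ray("scene",ps),ray("top",pt)]
    for o,d in R: M=np.eye(3)-np.outer(d,d);A+=M;b+=M@o
    x=np.linalg.solve(A,b); return x,max(np.linalg.norm(np.cross(x-o,d)) for o,d in R)
def plane(n,p,z):
    o,d=ray(n,p); return o+d*(z-o[2])/d[2]
def crop(x,y,u0,v0,k=7.): return (u0+(x+.5)/k-.5, v0+(y+.5)/k-.5)
S=lambda x,y:crop(x,y,260,170); T=lambda x,y:crop(x,y,285,165)
def loc(p,o,yaw):
    c,s=np.cos(yaw),np.sin(yaw);d=np.array(p)[:2]-o;return np.array([c*d[0]+s*d[1],-s*d[0]+c*d[1]])
E
python3 - <<'E'
from h import *
np.set_printoptions(precision=4,suppress=True)
for n,s,t in [("griptop",(393,107),(319,275)),("handletop",(130,152),(514,455)),("pivot",(317,250),(437,268)),
 ("c++",(495,237),(245,213)),("c+-",(312,360),(527,185)),("c--",(193,308),(545,338))]: print(n,*tri(S(*s),T(*t)))
bed=[plane("top",T(*p),.012) for p in[(138,138),(562,95),(600,437),(175,482)]]  # ++ +- -- -+
blk=[plane("top",T(*p),.08) for p in[(245,213),(527,185),(545,338),(262,370)]]
bolt=[plane("top",T(*p),.014) for p in[(166,161),(537,122),(570,410),(197,451)]]
for q in(bed,blk,bolt):
    q=np.array(q);e=(q[0]+q[3]-q[1]-q[2])/2;f=(q[0]+q[1]-q[2]-q[3])/2
    print(q.mean(0),np.arctan2(-e[0],e[1]),np.arctan2(f[1],f[0]),np.linalg.norm(e),np.linalg.norm(f))
for n,p,z in[("collar",(316,284),.087),("griptop",(319,275),.148),("hub",(437,268),.1),("handle",(514,455),.131)]: print(n,plane("top",T(*p),z))
print([plane("scene",S(*p),z) for p,z in[((393,107),.148),((130,152),.131),((317,250),.1)]])
E
```

```text
griptop [ 0.5507 -0.0231  0.1508] 0.0001356850188229459
handletop [ 0.471  -0.1079  0.1332] 0.0001197856156958961
pivot [ 0.5557 -0.077   0.1042] 0.00022711326729680736
c++ [0.5829 0.0087 0.0813] 0.0010591982877137618
c+- [ 0.5947 -0.1194  0.0868] 0.0009911517396279776
c-- [ 0.525  -0.1258  0.084 ] 0.0017906680088106283
[ 0.552  -0.0491  0.012 ] 0.08792537843292708 0.0914782121832566 0.20687234920957692 0.1673544234893788
[ 0.5534 -0.0591  0.08  ] 0.09044747669840845 0.09438424482994504 0.13077390163901784 0.0718473357921853
[ 0.5528 -0.0485  0.014 ] 0.09177221311082799 0.09288223206511903 0.1810675773640561 0.14080726154858292
collar [ 0.5501 -0.0226  0.087 ]
griptop [ 0.5508 -0.0233  0.148 ]
hub [ 0.5558 -0.0774  0.1   ]
handle [ 0.4711 -0.108   0.131 ]
[array([ 0.5475, -0.0198,  0.148 ]), array([ 0.4682, -0.1058,  0.131 ]), array([ 0.5512, -0.0726,  0.1   ])]
```

The measurements agree. Fixture yaw is about 0.092, the bore is near (0.550,-0.023), the pivot near (0.5555,-0.078) and the handle near (0.471,-0.108). The pivot-to-handle distance comes out at 89.6 mm against 90 mm given, and the lever angle at about 0.25. Heights are within 3 mm of the text. The tool's x axis already lies along the lever arm, so I'll go above the handle.

The manual's scale: shifts go in units of 50 mm and turns go in units of 0.05 rad. Converting my numbers, 0.416 m is 8.32, -0.408 m is -8.16.

```bash
echo '[0.06,-8.16,8.32,1,0,0.06,-8.16,8.32,1,0,0.06,-8.16,8.32,1,0,0.06,-8.16,8.32,1,0,0.06,-8.16,8.32,1,0,0.06,-8.16,8.32,1,0,0.06,-8.16,8.32,1,0,0.06,-8.16,8.32,1,0,0.06,-8.16,8.32,1,0,0.06,-8.16,8.32,1,0,0.06,-8.16,8.32,1,0,0.06,-8.16,8.32,1,0,0.06,-8.16,8.32,1,0,0.06,-8.16,8.32,1,0,0.06,-8.16,8.32,1,0,0.06,-8.16,8.32,1,0,0.06,-8.16,8.32,1,0,0.06,-8.16,8.32,1,0]' | python3 nudge.py 15
python3 - <<'E'
from h import *
s=readout.get_state();print(s["eef_pos"],s["ee_rot"],s["t"],s["width"])
f=cv2.resize
a=camrig.grab_frame("scene")[130:260,230:400,::-1];b=camrig.grab_frame("top")[150:280,270:440,::-1]
cv2.imwrite("pics/pair1.png",np.vstack([f(x,None,fx=2.3,fy=2.3,interpolation=cv2.INTER_CUBIC) for x in(a,b)])[:600])
E
```

```text
t: 1.6
eef_pos: [0.4703, -0.1094, 0.1764]
ee_rot: [3.141, -0.001, -2.804]
force: [0.2, -1.1, -0.0]
width: 0.0601
gripper_force: 0.0
[ 0.47029732 -0.10937004  0.17643294] [ 3.14147351e+00 -5.54259260e-04 -2.80354001e+00] 1.6 0.06010268615955612
```

View pics/pair1.png

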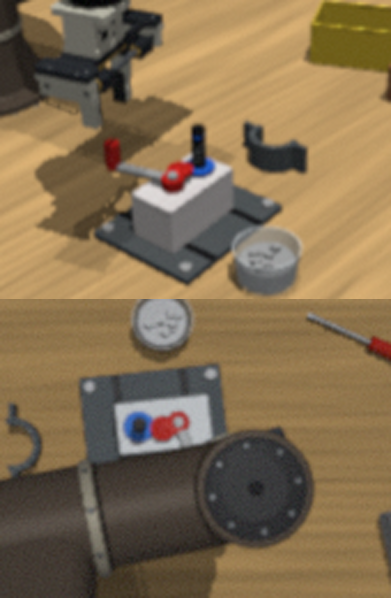

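The picture shows the fingertips at (92,120) and (123,98), straddling the handle at (112,153) with the midpoint straight above it. I'll descend to TCP z of about 0.102 and pinch.

Converted, 0.074 m is 1.48, 0.037 m is 0.74.

```bash
echo '[0.06,0,0,0.74,0,0.06,0,0,1.48,0,0.06,0,0,1.48,0,0.06,0,0,1.48,0,0.0,0,0,1.48,0,0.0,0,0,1.48,0,0.0,0,0,1.48,0,0.0,0,0,1.48,0,0.0,0,0,1.48,0,0.0,0,0,1.48,0,0.0,0,0,1.48,0]' | python3 nudge.py 15
```

```text
t: 2.62
eef_pos: [0.471, -0.1086, 0.1029]
ee_rot: [-3.142, 0.001, -2.803]
force: [-0.8, 0.5, 2.7]
width: 0.0218
gripper_force: 15.0
```

Width is 21.8 mm, so the handle is pinched. Now I'll swing the first half of the arc.

Converted, -0.0508 m is -1.016, -0.0431 m is -0.862, -0.6 rad is -12.

```bash
echo '[0,-0.008,-0.18,0,-2,0,-0.036,-0.358,0,-4,0,-0.08,-0.532,0,-6,0,-0.142,-0.7,0,-8,0,-0.22,-0.862,0,-10,0,-0.314,-1.016,0,-12,0,-0.314,-1.016,0,-12]' | python3 nudge.py
```

```text
t: 3.2
eef_pos: [0.5048, -0.1514, 0.103]
ee_rot: [-3.14, 0.002, -2.197]
force: [3.9, 4.7, 3.5]
width: 0.0214
gripper_force: 15.0
```

Converted, -0.001 m is -0.02, -0.058 m is -1.16, -0.7 rad is -14.

```bash
echo '[0,-0.02,-0.18,0,-2,0,-0.06,-0.358,0,-4,0,-0.11,-0.532,0,-6,0,-0.17,-0.7,0,-8,0,-0.25,-0.862,0,-10,0,-0.344,-1.016,0,-12,0,-0.454,-1.16,0,-14,0,-0.454,-1.16,0,-14]' | python3 nudge.py
```

```text
t: 3.87
eef_pos: [0.5642, -0.166, 0.1029]
ee_rot: [-3.141, 0.001, -1.498]
force: [-1.8, 7.2, 7.5]
width: 0.0216
gripper_force: 15.0
```

The handle is at about 1.58 rad. I'll release it, rise and move above the gauge.

```bash
echo '[0.06,0,0,0,0,0.06,0,0,0,0,0.06,0,0,0,0,0.06,0,0,0,0,0.06,0,0,-0.8,0,0.06,0,0,-1.6,0,0.06,0,0,-1.8,0,0.06,-0.8,0.02,-1.8,0,0.06,-1.6,0.04,-1.8,0,0.06,-2.4,0.06,-1.8,0,0.06,-2.89,0.074,-1.8,0,0.06,-2.89,0.074,-1.8,0,0.06,-2.89,0.074,-1.8,0]' | python3 nudge.py
python3 - <<'E'
from h import *
a=camrig.grab_frame("scene")[130:250,250:390,::-1]
cv2.imwrite("pics/s2.png",cv2.resize(a,None,fx=4,fy=4,interpolation=cv2.INTER_CUBIC))
E
```

```text
t: 4.95
eef_pos: [0.5491, -0.0223, 0.1928]
ee_rot: [-3.141, 0.0, -1.501]
force: [0.5, -0.7, -0.0]
width: 0.0603
gripper_force: 0.0
```

View pics/s2.png

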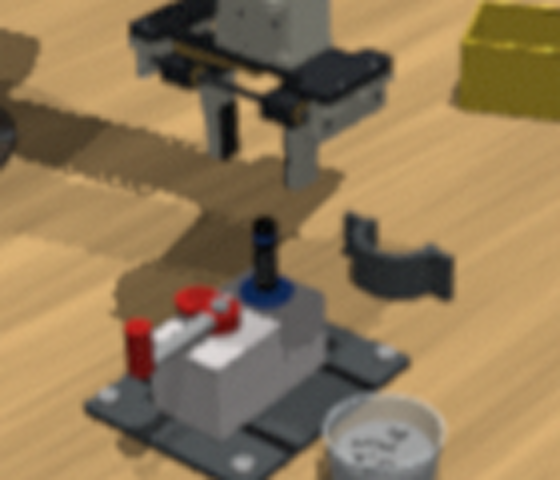

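The lever is fully open, with its handle at (140,350) along the fixture's -y. The gauge is home at (265,255), and the fingers at (222,155) and (300,180) straddle its axis. I'll descend and close gently, then read the side load.

```bash
echo '[0.06,0,0,0.8,0,0.06,0,0,1.6,0,0.06,0,0,1.72,0,0.06,0,0,1.72,0,0.06,0,0,1.72,0,0.0,0,0,1.72,0,0.0,0,0,1.72,0,0.0,0,0,1.72,0,0.0,0,0,1.72,0,0.0,0,0,1.72,0,0.0,0,0,1.72,0,0.0,0,0,1.72,0]' | python3 nudge.py 4
```

```text
t: 6.0
eef_pos: [0.5494, -0.0233, 0.1068]
ee_rot: [-3.141, 0.0, -1.503]
force: [1.5, 1.0, -2.9]
width: 0.0199
gripper_force: 4.0
```

Converted, -0.003 m is -0.06, -0.002 m is -0.04.

```bash
echo '[0.0,0,0,0,0,0.0,0,0,0,0,0.0,0,0,0,0,0.0,0,0,0,0,0.0,0,0,0,0]' | python3 nudge.py 25; echo '[0,0,0,-0.02,0,0,0,0,-0.04,0,0,0,0,-0.06,0,0,0,0,-0.06,0,0,0,0,-0.06,0]' | python3 nudge.py
```

```text
t: 6.42
eef_pos: [0.5494, -0.0233, 0.1068]
ee_rot: [-3.141, 0.0, -1.503]
force: [-1.0, 0.1, 3.8]
width: 0.0194
gripper_force: 25.0
t: 6.83
eef_pos: [0.5491, -0.0234, 0.1093]
ee_rot: [3.141, 0.0, -1.503]
force: [1.6, 0.1, -4.9]
width: 0.0198
gripper_force: 25.0
```

The side load is about 1.5 N and the weight is showing on the wrist. I'll keep raising slowly.

Converted, -0.012 m is -0.24, -0.01 m is -0.2.

```bash
echo '[0,0,0,-0.04,0,0,0,0,-0.08,0,0,0,0,-0.12,0,0,0,0,-0.16,0,0,0,0,-0.2,0,0,0,0,-0.24,0,0,0,0,-0.24,0]' | python3 nudge.py
```

```text
t: 7.42
eef_pos: [0.5492, -0.0234, 0.1221]
ee_rot: [-3.141, 0.0, -1.503]
force: [0.1, 1.3, -4.1]
width: 0.0189
gripper_force: 25.0
```

```bash
echo '[0,0,0,-0.04,0,0,0,0,-0.08,0,0,0,0,-0.12,0,0,0,0,-0.16,0,0,0,0,-0.2,0,0,0,0,-0.24,0,0,0,0,-0.28,0,0,0,0,-0.32,0,0,0,0,-0.36,0,0,0,0,-0.4,0,0,0,0,-0.4,0,0,0,0,-0.4,0,0,0,0,-0.4,0]' | python3 nudge.py
python3 - <<'E'
from h import *
a=camrig.grab_frame("scene")[150:235,270:380,::-1]
cv2.imwrite("pics/s3.png",cv2.resize(a,None,fx=7,fy=7,interpolation=cv2.INTER_CUBIC))
E
```

```text
t: 8.5
eef_pos: [0.5492, -0.0234, 0.1415]
ee_rot: [3.141, 0.0, -1.503]
force: [-0.2, 0.2, -3.6]
width: 0.0198
gripper_force: 25.0
```

View pics/s3.png

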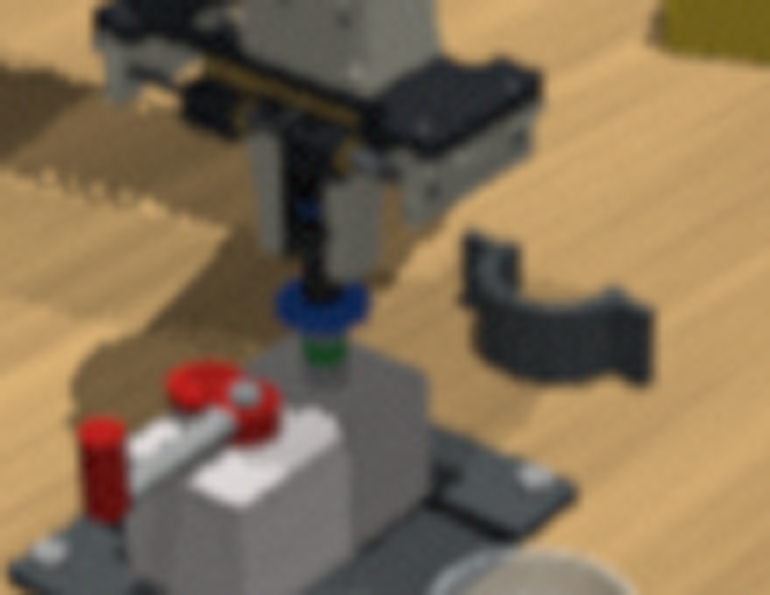

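The picture shows the collar at (323,305), the whole green band at (325,350) with about 10 mm of bare steel below it, and no red. The gauge is upright and the lever is open at (105,470). The raise is about 35 mm, so I'll hand it in.

```bash
echo '[0,0,0,0,0,0,0,0,0,0,0,0,0,0,0]' | python3 nudge.py && python3 -c "
from station import arm, camrig, workorder, readout
print(workorder.job_done())"
```

```text
t: 8.8
eef_pos: [0.5492, -0.0234, 0.1415]
ee_rot: [3.141, -0.0, -1.503]
force: [-0.1, -1.1, -4.1]
width: 0.0197
gripper_force: 25.0
the job is handed in; nothing more can be done
None
```

I swung the lever fully open (about 1.58 rad) with the gauge still home, then pulled the gauge straight up about 35 mm. It was handed in at 8.8 s, held still and upright at 25 N with green showing and red hidden; no verdict was returned.

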